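# Clamp a well plate lightly on the light base and turn up the lamp

### The arm

A 6-joint arm with a two-finger parallel gripper is mounted at the origin on the work surface. World frame = base frame: x ahead of the robot, y to its left, z up, the work surface at z = 0. Lengths are in m, angles in rad, forces in N, time in s.
With the tool pointing down it reaches from about 0.275 to 0.875 m from the base axis. Payload 12.5 kg.
Tool frame: the origin (TCP) lies on the centre line of the jaws, within the pads' length; the fingertips stand r.finger_overhang ahead of it and the grasp point (between the pads) lies 3 mm ahead of it (r.finger_overhang is the distance from the TCP to the fingertips, in m); z points along the fingers, y is the direction in which the jaws open and shut (so a half turn about z gives the same grasp; the last joint's range is limited). The gripper opens to 85 mm and grips with 20 to 120 N. Pads are 22 mm wide; open, the fingers measure 114 mm over their backs; the gripper's body (76 mm by 85 mm) begins 54 mm behind the grasp point. The pads swing forward as they close: fully open they stand 13 mm farther back than shut.
Start: joints at [1.057, 0.351, 1.652, -0, 1.139, -0.085], TCP at [0.229, 0.5, 0.253] pointing down, gripper open.
Joint ranges: [-2.75, 2.75], [-0.79, 2.1], [0.01, 2.65], [-1.57, 4.71], [0.07, 3.14], [-2.87, 2.87]. Speed limits (rad/s): [2.22, 2.22, 2.79, 3.14, 3.14, 3.14].

### API

Orientations are given as a unit quaternion [x, y, z, w].
In Python, from cell import r, optics gives the robot as it stands. The module is installed in compiled form; this text tells all that it offers. Calls block until the motion is done:
- r.move_to(position, orientation): joint-space move of the TCP to a pose.
- r.move_linear(position, rot=None, vel=0.15): straight line of the TCP; rot=None keeps the orientation; vel is the mean speed in m/s.
- r.set_joints(angles): joint-space move.
- r.set_gripper(opening, squeeze=None): opening from 0.0 (shut) to 1.0 (fully open); squeeze is the grip in N (None keeps the last); returns when the fingers have stopped.
- r.sleep(seconds).
- r.inverse_kinematics(position, orientation): joint angles nearest the present ones, or None.
- optics.get_image(name): name is "side" or "top" or "wrist"; returns a dict with "pixels" (400x640x3 uint8, red, green, blue), "depth" (400x640 float32, m along the optical axis (not along the pixel's ray), 0 where there is no reading), "fx", "fy", "cx", "cy" (pixels), "camera_from_world" (4x4, takes a point from world to camera coordinates); the wrist camera has in their place "mount" (4x4, takes a point from camera to tool coordinates, whose origin is the TCP and whose axes are the flange's). Camera axes: x right, y down, z forward; pixel columns grow to the right and rows downward; lengths in m; the calibration is good to about 2 mm. A picture is of the moment at which its call begins: read the wrist's pose just before it.
A pose or a line that the arm cannot do raises r.PlanningError and nothing moves.
- r.hand_in(): hands the job in, once; it reports no verdict.
Readings, each from a call of its own:
- r.current_t(): time.
- r.current_q(): joint angles.
- r.current_qvel(): joint speeds.
- r.current_effort(): joint torques, N m.
- r.current_tool_pos(): TCP position.
- r.current_ee_rot(): TCP orientation.
- r.current_contact_force(): force on the tool from outside, world axes, zero at the start.
- r.current_torque(): the same for the moment, N m.
- r.current_opening(): opening from 0.0 (shut) to 1.0 (fully open).
Only numpy, scipy, OpenCV 4.12 (cv2) and the standard library are available. Lean on these libraries where they do the work, as an engineer would, in place of code of your own. Each camera call takes 0.05 s, during which the arm holds its last target.

### The job

Get the well plate ready for viewing: slide the clamp bar of the light base along its rails until it holds the plate square and lightly against the sprung orange stop, so that the stop's spring has started to give but is not rammed home, and let go. Then slide the lamp dimmer's fader up so that its white line stands beside the yellow mark, and leave the plate clamped and the other things where they are.

Things in the scene. Friction and masses are not known exactly. Their poses are not given: they have to be found in the camera images.
- base: Cream light base, fixed, 230 (its x) x 290 (its y) x 40 mm high. Origin: centre of its underside; z up. The flat grey stage is its top, 40 mm above the origin. Two aluminium rails 8 mm high run along y at x = -100 and +100 mm. Near its -y end stands the black clamp bar; at its +y end an aluminium block (220 mm long, 27 mm above the stage) carries the orange sprung stop pad.
- stop_zone (a point): Fixed point of the base at stage height, x = 0, y = +87.5 mm: middle of the zone in which the relaxed orange pad's face may lie (up to 12.5 mm to either side along y; set by the last user, screwed fast, not reported: feel or see it). Pad 80 mm wide in x. It yields to +y on a spring: 1.2 N to start, 0.3 N more per mm, hard end after 12 mm (4.8 N).
- clamp: Black clamp bar across the rails, 220 (x) x 14 (y) mm, 22 mm above the stage, with a blue upright grip in its middle. Slides only along the base's y, 125 mm of travel; +y closes it. Steady friction of about 8 N; it stays where it is left, holding a spring force of up to 8 N. Origin: on the stage, middle of the face towards the plate (+y); bar and grip lie at y = -14 to 0 mm.
- clamp_grip (a point): Centre of the top of the blue grip, 54 mm above the stage, 7 mm to -y of the clamp's face. Grip 60 (x) x 14 (y) mm; below 22 mm it is the black bar, whose back is flush with the grip's. Free room behind it (-y). Axes parallel to those of the base.
- plate: White well plate, loose on the stage between clamp bar and stop, 128 (its x) x 86 (its y) x 16 mm high, about 0.1 kg. Origin: centre of its underside. It lies up to 0.1 rad askew and clear of both jaws at the start; the clamp bar pushes it along and squares it up.
- dimmer: Grey lamp dimmer box, fixed to the bench left or right of the light base, 190 (its x) x 100 (its y) x 35 mm high. Origin: centre of its underside. The fader track runs along its x in the middle of its top.
- fader_top (a point): Centre of the top of the black fader grip, with a white line across; 36 mm above the dimmer's top. Grip 16 (x, along the track) x 60 (y) mm, from 6 to 36 mm above the dimmer. It slides along the dimmer's x only, friction about 2.5 N, travel x = -50 to +50 mm of the dimmer, starting near -x; up is +x. Stays where it is left. Axes as the dimmer's.
- mark: Flat yellow mark, 6 x 14 mm, 1.5 mm thick, stuck on the dimmer's top beside the track, 40 mm to its -y side. Origin: its centre; axes parallel to those of the dimmer. The fader is right when its white line has the same x (along the track) as this.
- beaker: White plastic beaker, loose, 90 mm across and 100 mm high, on the other side of the light base from the dimmer. Not to be disturbed. Origin: centre of its underside.
- rack: Red tube rack, loose, 90 x 200 x 45 mm, with white caps up to 57 mm, beyond the light base. Not to be disturbed. Origin: centre of its underside.
- tipbox: Blue box with white lid, loose, 87 x 122 x 70 mm, beyond the light base. Not to be disturbed. Origin: centre of its underside.
Mind the look-alikes: they are no part of the job. Of the things like the dimmer, leave any that is turquoise; of the rest the smaller one is meant.

How it is judged:
On the way, in this order (a step that is already met when the one before it is completed fails the run):
1. the plate is held between clamp bar and sprung stop, square and lightly, with the clamp let go (contact force between clamp and plate between 0.9 and 6.5 N and contact force between the fingers and clamp below 0.1 N and angle between the y axis of plate and the y axis of base, either way round below 0.06 rad), for 0.3 s.
2. the fader's line stands beside the yellow mark (x of fader_top in the frame of mark between -0.004 and 0.004 m), for 0.2 s.
At the end, for the whole second after the job is handed in: The plate lies flat on the stage, square to the base within 0.06 rad, held by the clamp bar with 0.9 to 6.5 N against the sprung stop; the fader's line is within 4 mm of the yellow mark along the track; all is at rest (all of step 2 and contact force between clamp and plate between 0.9 and 6.5 N and angle between the y axis of plate and the y axis of base, either way round below 0.06 rad and z of plate in the frame of base between 0.037 and 0.043 m and angle between plate's own z axis and vertical below 0.05 rad and linear speed of each of plate, clamp below 0.01 m/s); the robot touches nothing.
It fails at once if the plate is rammed: the clamp bar presses it with more than 15 N (contact force between clamp and plate above 15 N).
It fails at once if the beaker is disturbed by more than 20 mm (distance of beaker from where it was at the start of the episode above 0.02 m).
It fails at once if the tube rack is disturbed by more than 20 mm (distance of rack from where it was at the start of the episode above 0.02 m).
It fails at once if the tip box is disturbed by more than 20 mm (distance of tipbox from where it was at the start of the episode above 0.02 m).
It also fails if it takes over 72 s, if anything falls off the work surface, if the arm or the gripper's body presses on something with over 40 N, if the wrist force passes 120 N, or if a joint passes its speed limit or range.

## Working session

There is one attempt and no reset: what is moved stays moved. The work goes in short steps, each a Python script; the robot and the scene stay as the last script left them, time stands still between calls to the robot, and variables do not carry over. Pictures are saved under pics/ and viewed, and the job is handed in when it is done.

```bash
mkdir -p pics
python3 - <<'E'
from cell import r, optics
import cv2,numpy as np
print(r.current_t(), r.finger_overhang, r.current_tool_pos(), r.current_ee_rot(), r.current_contact_force())
for n in ["side","top","wrist"]:
    d=optics.get_image(n); cv2.imwrite(f"pics/{n}0.png",d["pixels"][:,:,::-1]); np.savez(f"{n}0.npz",**d)
    print(n,d["fx"],d["fy"],d["cx"],d["cy"],np.round(d.get("camera_from_world",d.get("mount")),4).tolist(), (d["depth"]>0).mean())
E
```

```text
0.0 0.022 [0.22850164 0.49994327 0.25273891] [ 2.12774254e-01  9.77101200e-01 -5.76591210e-04 -1.69841949e-04] [-0.17410397 -0.60267762  1.40759668]
side 421.9201160061608 421.9201160061608 324.3119548086823 203.01069922978232 [[0.6854, -0.728, -0.0151, -0.4506], [-0.5248, -0.4795, -0.7033, 0.299], [0.5048, 0.49, -0.7107, 1.0945], [0.0, 0.0, 0.0, 1.0]] 0.99613671875
top 375.4393382405098 375.4393382405098 321.62386925364416 195.80134972727308 [[-0.0047, -1.0, -0.0079, -0.0988], [-0.9939, 0.0055, -0.1097, 0.5377], [0.1098, 0.0073, -0.9939, 1.2198], [0.0, 0.0, 0.0, 1.0]] 0.99590234375
wrist 311.317266639147 311.317266639147 322.29620715768334 195.76091667529562 [[0.0009, -0.9633, -0.2683, 0.0673], [1.0, 0.0007, 0.0008, -0.0005], [-0.0006, -0.2683, 0.9633, -0.122], [0.0, 0.0, 0.0, 1.0]] 0.996046875
```

View pics/top0.png

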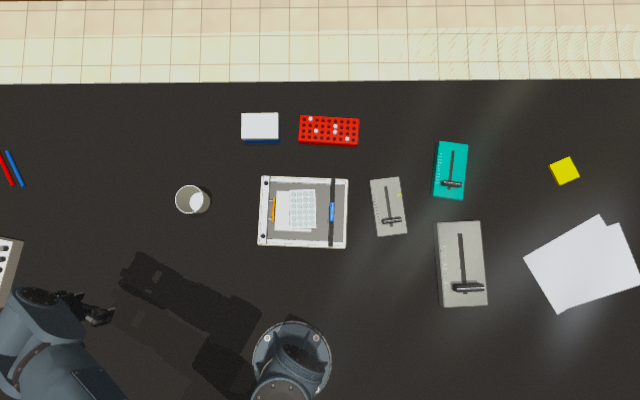

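View pics/side0.png

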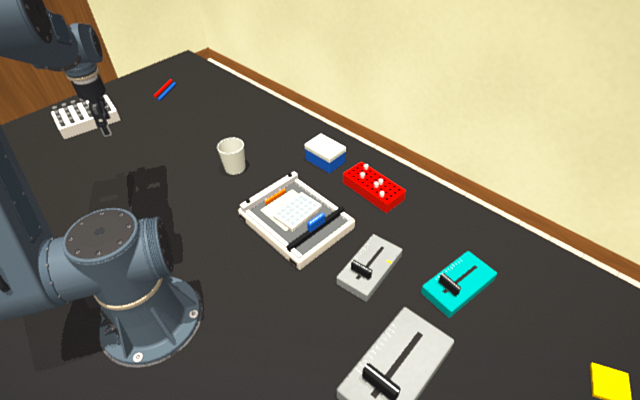

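Candidates that look like dimmers in the top view are the small grey box at (389,207), the turquoise one at (451,170) and the large grey one at (461,264). The turquoise one is excluded, and the small grey one, which carries the yellow mark, is the smaller of the rest. I'll confirm this with a crop and measure.

```bash
cat > h.py <<'E'
import numpy as np,cv2
def ray(d,u,v,z):
    T=d["camera_from_world"];R=T[:3,:3];c=-R.T@T[:3,3]
    w=R.T@np.array([(u-d["cx"])/d["fx"],(v-d["cy"])/d["fy"],1.0])
    return c+w*(z-c[2])/w[2]
def cloud(d):
    h,w=d["depth"].shape;u,v=np.meshgrid(np.arange(w),np.arange(h));z=d["depth"]
    P=np.stack([(u-d["cx"])/d["fx"]*z,(v-d["cy"])/d["fy"]*z,z],-1)
    T=d["camera_from_world"];return (P-T[:3,3])@T[:3,:3]
E
python3 - <<'E'
import numpy as np,cv2
from h import *
d=dict(np.load("top0.npz")); im=d["pixels"][:,:,::-1].copy()
cv2.imwrite("pics/crop0.png",cv2.resize(im[165:260,245:420],None,fx=4.5,fy=4.5,interpolation=cv2.INTER_CUBIC))
P=cloud(d); hsv=cv2.cvtColor(im,cv2.COLOR_BGR2HSV)
# heights
for n,(u,v) in dict(stage=(320,230),clampbar=(331,190),grip=(332,212),plate=(300,212),dim=(383,225),fad=(391,221),rail=(300,180)).items(): print(n,np.round(P[v,u],4))
def blob(m,box,name):
    mm=np.zeros_like(m);x0,y0,x1,y1=box;mm[y0:y1,x0:x1]=m[y0:y1,x0:x1]
    n,l,s,c=cv2.connectedComponentsWithStats(mm.astype(np.uint8)); i=1+np.argmax(s[1:,4])
    print(name,s[i],c[i]); return (l==i),c[i]
H,S,V=cv2.split(hsv)
g,c=blob((abs(H.astype(int)-108)<12)&(S>120),(320,195,345,230),"blue grip"); print(ray(d,*c,0.094),cv2.minAreaRect(np.argwhere(g)[:,::-1].astype(np.float32)))
o,c=blob((H>8)&(H<22)&(S>150),(262,190,285,230),"orange");print(ray(d,*c,0.06)); print(cv2.minAreaRect(np.argwhere(o)[:,::-1].astype(np.float32)))
y,c=blob((H>22)&(H<35)&(S>100),(370,170,410,240),"mark");print(ray(d,*c,0.0365))
# base outline from height
for nm,z0,z1,box in (("base",.03,.12,(245,165,355,258)),("dimmer",.025,.08,(362,165,415,245))):
    m=(P[...,2]>z0)&(P[...,2]<z1); b,c=blob(m,box,nm)
    # world-plane xy of points
    top=(b&(P[...,2]<(0.06 if nm=="base" else 0.04)))
    rect=cv2.minAreaRect(P[b][:,:2].astype(np.float32)); print(nm,rect)
E
```

```text
stage [ 0.4236 -0.0958  0.0429]
clampbar [ 0.5522 -0.1323  0.063 ]
grip [ 0.4784 -0.1342  0.0988]
plate [ 0.4814 -0.0317  0.0614]
dim [ 0.4391 -0.3022  0.0362]
fad [ 0.4507 -0.3231  0.0678]
rail [ 0.5878 -0.0307  0.0487]
blue grip [330 202   4  20  59] [331.40677966 211.30508475]
[ 0.48091557 -0.13247355  0.094     ] ((331.5, 211.5), (19.0, 3.0), 90.0)
orange [272 198   4  21  38] [273.47368421 207.05263158]
[0.49801626 0.05428406 0.06      ]
((273.2672424316406, 207.95689392089844), (2.642491102218628, 19.96548843383789), 3.3664608001708984)
mark [397 194   4   2   7] [398.71428571 194.57142857]
[ 0.5390617  -0.35624226  0.0365    ]
base [ 257  175   91   74 6101] [302.48303557 211.4099328 ]
base ((0.48578333854675293, -0.037933140993118286), (0.2903139293193817, 0.23196429014205933), 87.38853454589844)
dimmer [ 369  176   38   61 1752] [387.66780822 205.94977169]
dimmer ((0.5031465291976929, -0.31969892978668213), (0.19046944379806519, 0.10140454769134521), 7.147652626037598)
```

View pics/crop0.png

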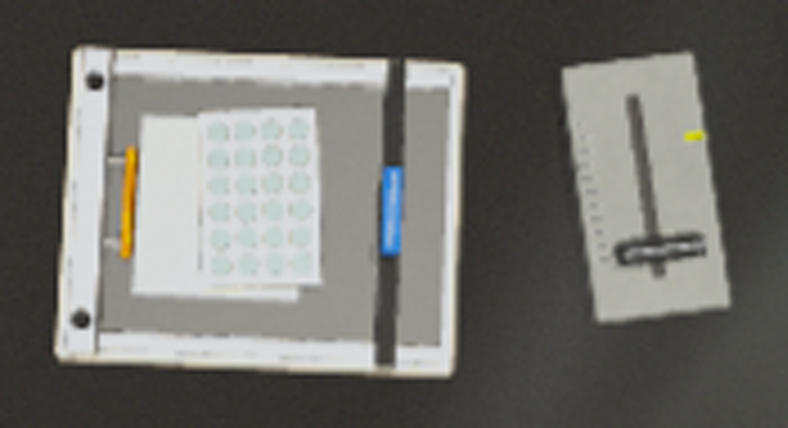

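Confirmed: the small grey box, 190 x 101 mm with the mark at crop (693,136), is the dimmer. The clamp is on the right at −y, with the pad on the left. Next I'll take a closer wrist look at the plate, where a second white area is visible, and at the pad.

```bash
cat >> h.py <<'E'
from scipy.spatial.transform import Rotation as Ro
def down(a):
    return Ro.from_matrix(np.array([[np.cos(a),np.sin(a),0],[np.sin(a),-np.cos(a),0],[0,0,-1]])).as_quat()
def wrist(r,optics):
    p=np.array(r.current_tool_pos());q=r.current_ee_rot()
    d=dict(optics.get_image("wrist"))
    T=np.eye(4);T[:3,:3]=Ro.from_quat(q).as_matrix();T[:3,3]=p
    d["camera_from_world"]=np.linalg.inv(T@d["mount"]);return d
E
python3 - <<'E'
from cell import r, optics
from h import *
q=down(-0.0456)
print(r.inverse_kinematics([0.44,-0.12,0.3],q))
r.move_to([0.44,-0.12,0.30],q)
d=wrist(r,optics);np.savez("w1.npz",**d);cv2.imwrite("pics/w1.png",d["pixels"][:,:,::-1]);print(r.current_t(),r.current_tool_pos())
E
```

```text
[-3.68387525e-01  1.26970348e-01  1.82125187e+00 -4.44089210e-16
  1.19337043e+00  1.24800880e+00]
2.5417 [ 0.44017783 -0.1194668   0.29997528]
```

View pics/w1.png

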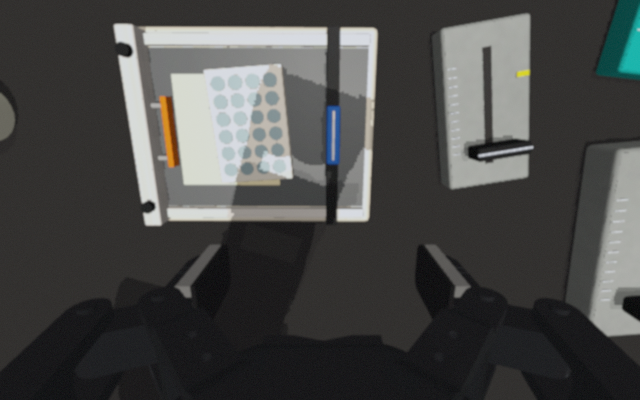

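The wrist view shows the pale area around (190,130) is a flat lit patch on the stage, and the plate at (250,120) is on top of it. The pad is at (169,131), the grip at (333,135), the fader line at (503,150) and the mark at (523,73). Measuring these next.

Run:
```python
from h import *
d=dict(np.load("w1.npz")); P=cloud(d); hsv=cv2.cvtColor(d["pixels"],cv2.COLOR_RGB2HSV);H,S,V=[x.astype(int) for x in cv2.split(hsv)]
def st(nm,m,box):
    mm=np.zeros(m.shape,bool);x0,y0,x1,y1=box;mm[y0:y1,x0:x1]=m[y0:y1,x0:x1]
    return mm
# base outline
m=st("base",(P[...,2]>.03)&(P[...,2]<.12),(105,15,390,232)); rb=cv2.minAreaRect(P[m][:,:2].astype(np.float32));print("base",rb)
m=st("dim",(P[...,2]>.028)&(P[...,2]<.042),(425,8,537,195)); rd=cv2.minAreaRect(P[m][:,:2].astype(np.float32));print("dim",rd,np.median(P[m][:,2]))
for u,v in ((310,190),(190,175),(235,115),(333,75)):print("z",P[v,u])
a=-0.0456
def bf(p,c,a): 
    R=np.array([[np.cos(a),-np.sin(a)],[np.sin(a),np.cos(a)]]); return (np.asarray(p)[...,:2]-c)@R
c=np.array(rb[0])
def rep(nm,m,c=c,a=a):
    Q=P[m];B=bf(Q,c,a);print(nm,m.sum(),"base-frame x",np.percentile(B[:,0],[2,50,98]).round(4),"y",np.percentile(B[:,1],[2,50,98]).round(4),"z",np.percentile(Q[:,2],[2,50,98]).round(4))
o=st("o",(H>8)&(H<22)&(S>150),(150,85,190,175));rep("orange",o)
g=st("g",(H>100)&(H<125)&(S>100),(315,95,350,170));rep("grip",g&(P[...,2]>.09))
bar=st("bar",(V<70)&(P[...,2]>.055)&(P[...,2]<.07),(320,30,345,220));rep("bar",bar)
k=st("k",(P[...,2]>.05)&(P[...,2]<.07),(200,60,296,182));rk=cv2.minAreaRect(P[k][:,:2].astype(np.float32));print("plate",rk,bf(rk[0],c,a))
y=st("y",(H>22)&(H<35)&(S>100),(505,60,540,90));rep("mark world",y,np.zeros(2),0)
f=st("f",(P[...,2]>.06)&(P[...,2]<.085),(455,130,537,170));rep("fader world",f,np.zeros(2),0);print(cv2.minAreaRect(P[f][:,:2].astype(np.float32)))
l=f&(V>110);rep("line",l,np.zeros(2),0)
vv,uu=np.nonzero(y);print("mark ray",ray(d,uu.mean(),vv.mean(),.0365))
vv,uu=np.nonzero(l);print("line ray",ray(d,uu.mean(),vv.mean(),.071))
```

```text
base ((0.48607856035232544, -0.04544670879840851), (0.27643027901649475, 0.23054125905036926), 87.19135284423828)
dim ((0.5025857090950012, -0.3194728493690491), (0.1899728775024414, 0.10032465308904648), 6.978736400604248) 0.03613769350020586
z [ 0.41105298 -0.10325087  0.04199898]
z [0.43686435 0.04452046 0.04269321]
z [ 0.50633328 -0.02396815  0.05787295]
z [ 0.54339552 -0.13607247  0.06331514]
orange 743 base-frame x [-0.0373  0.0018  0.0374] y [0.0976 0.0989 0.1047] z [0.0474 0.0585 0.0609]
grip 571 base-frame x [-0.0286  0.0012  0.0285] y [-0.0943 -0.0873 -0.0813] z [0.0936 0.0952 0.0969]
bar 1444 base-frame x [-0.1004  0.0408  0.1031] y [-0.0938 -0.0872 -0.0811] z [0.0617 0.0632 0.0648]
plate ((0.4935576915740967, -0.03907225281000137), (0.12851360440254211, 0.08610638231039047), 1.7020220756530762) [0.00718078 0.00670876]
mark world 74 base-frame x [0.5356 0.5387 0.5429] y [-0.3875 -0.357  -0.3489] z [0.0006 0.0376 0.0394]
fader world 874 base-frame x [0.4455 0.4557 0.4647] y [-0.3531 -0.323  -0.2959] z [0.0616 0.0717 0.0736]
((0.4547557532787323, -0.32542988657951355), (0.016225814819335938, 0.06078194081783295), 6.855064392089844)
line 222 base-frame x [0.4482 0.4542 0.4591] y [-0.3534 -0.3255 -0.2977] z [0.0692 0.0723 0.0738]
mark ray [ 0.53871457 -0.35748578  0.0365    ]
line ray [ 0.45402942 -0.32624428  0.071     ]
```

Sizes agree: grip 57 x 13 mm, plate 128.5 x 86 mm and heights within 3 mm. The pad face to clamp face gap is about 178 mm, so contact should come at about 92 mm of travel. I'll grasp the grip now.

Run:
```python
from cell import r, optics
from h import *
a=-0.047;q=down(a)
r.set_gripper(0.6,30)
r.move_to([0.4818,-0.1330,0.16],q)
r.move_linear([0.4818,-0.1330,0.089],vel=0.1)
print(r.current_contact_force())
r.set_gripper(0.0,40)
print(r.current_opening(),r.current_tool_pos(),r.current_contact_force(),r.current_t())
d=optics.get_image("side");cv2.imwrite("pics/s1.png",cv2.resize(d["pixels"][150:290,200:400,::-1],None,fx=4,fy=4))
```

```text
[-0.63492947  0.96357537 -0.16299298]
0.15757711407105615 [ 0.48200467 -0.13296159  0.08951418] [-0.19917448  2.85752784  6.16906351] 4.8917
```

View pics/s1.png

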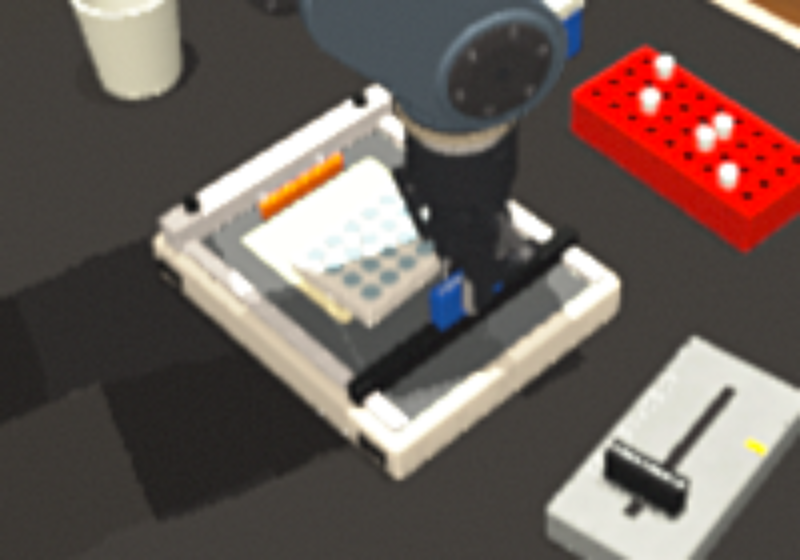

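The picture shows the fingers on the blue grip at about (470,295), and the opening of 13.4 mm matches its width. Now sliding in stages with force readings.

Run:
```python
from cell import r, optics
from h import *
a=-0.047;yh=np.array([-np.sin(a),np.cos(a),0])
p0=np.array([0.48200,-0.13296,0.0893])
np.save("p0.npy",p0)
def go(s,v):
    r.move_linear((p0+yh*s).tolist(),vel=v)
    t=np.array(r.current_tool_pos());f=np.array(r.current_contact_force())
    print(round(s*1e3,1),"tcp",((t-p0)@yh*1e3).round(2),"Fy",(f@yh).round(2),f.round(2),round(r.current_t(),2))
for s in (.02,.04,.06,.08): go(s,.05)
for s in (.083,.086,.088): go(s,.02)
d=wrist(r,optics);np.savez("w2.npz",**d);cv2.imwrite("pics/w2.png",d["pixels"][:,:,::-1])
```

```text
20.0 tcp 19.87 Fy -1.71 [-1.6  -1.64  2.96] 5.49
40.0 tcp 39.97 Fy -1.04 [-3.09 -0.9   6.34] 6.04
60.0 tcp 59.97 Fy -1.7 [-1.66 -1.63  5.76] 6.59
80.0 tcp 79.96 Fy -0.54 [-2.22 -0.43  5.75] 7.14
83.0 tcp 82.61 Fy -5.03 [-2.16 -4.93  5.  ] 7.44
86.0 tcp 85.56 Fy -6.0 [-2.03 -5.91  5.19] 7.74
88.0 tcp 87.49 Fy -5.92 [-2.23 -5.82  5.  ] 7.99
```

View pics/w2.png

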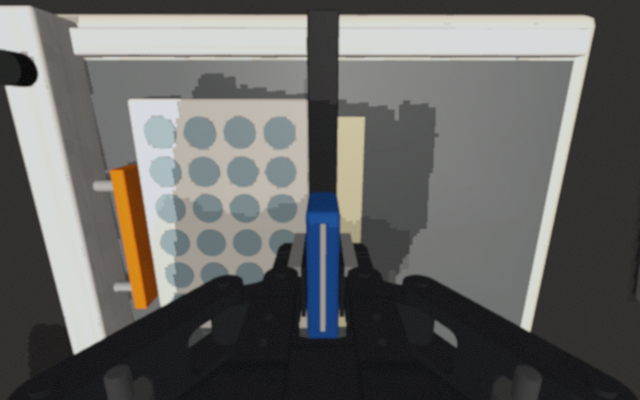

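The plate is squared against the bar, with its left edge running (130,100) to (160,320) and the pad face edge from (135,170) to (155,305). Measuring the remaining gap.

Run:
```python
from h import *
d=dict(np.load("w2.npz")); P=cloud(d); hsv=cv2.cvtColor(d["pixels"],cv2.COLOR_RGB2HSV);H,S,V=[x.astype(int) for x in cv2.split(hsv)]
a=-0.047;xh=np.array([np.cos(a),np.sin(a),0]);yh=np.array([-np.sin(a),np.cos(a),0]);p0=np.load("p0.npy")
s=(P-p0)@yh
o=(H>8)&(H<22)&(S>150)
for v in range(175,300,15):
    uo=np.nonzero(o[v,90:170])[0]+90; 
    pl=[u for u in range(120,240) if .05<P[v,u,2]<.062 and not o[v,u]]
    row=s[v,uo]
    print(v,uo.min(),uo.max(),"pad face s",np.percentile(row,[2,10,50]).round(4),"z",P[v,uo[-3],2].round(3),"plate edge u",min(pl),"s",s[v,pl].max().round(4), "bar face?",(0.088+.007-0.0005))
```

```text
175 110 137 pad face s [0.1399 0.1855 0.1862] z 0.049 plate edge u 140 s 0.1788 bar face? 0.0945
190 114 139 pad face s [0.1853 0.1856 0.1865] z 0.051 plate edge u 142 s 0.1795 bar face? 0.0945
205 116 142 pad face s [0.1854 0.1857 0.1866] z 0.049 plate edge u 145 s 0.1796 bar face? 0.0945
220 119 144 pad face s [0.1853 0.1858 0.1865] z 0.05 plate edge u 147 s 0.1793 bar face? 0.0945
235 122 147 pad face s [0.1359 0.1854 0.1865] z 0.05 plate edge u 150 s 0.1787 bar face? 0.0945
250 125 149 pad face s [0.1855 0.1857 0.1864] z 0.051 plate edge u 152 s 0.1792 bar face? 0.0945
265 127 151 pad face s [0.1852 0.186  0.1865] z 0.05 plate edge u 154 s 0.1789 bar face? 0.0945
280 130 154 pad face s [0.1342 0.1857 0.1866] z 0.049 plate edge u 157 s 0.1782 bar face? 0.0945
295 133 156 pad face s [0.1855 0.1857 0.1864] z 0.051 plate edge u 120 s 0.2057 bar face? 0.0945
```

Gap is about 5–6 mm, so contact comes near s = 0.0935 and I aim for s ≈ 0.099, a spring give of about 5 mm. Advancing in 1 mm steps.

Run:
```python
from cell import r, optics
from h import *
a=-0.047;yh=np.array([-np.sin(a),np.cos(a),0]);p0=np.load("p0.npy")
def go(s,v):
    r.move_linear((p0+yh*s).tolist(),vel=v)
    t=np.array(r.current_tool_pos());f=np.array(r.current_contact_force())
    print(round(s*1e3,1),"tcp",((t-p0)@yh*1e3).round(2),"Fy",(f@yh).round(2),round(r.current_t(),2))
for s in np.arange(.089,.0995,.001): go(s,.01)
r.sleep(.2)
d=wrist(r,optics); P=cloud(d); hsv=cv2.cvtColor(d["pixels"],cv2.COLOR_RGB2HSV);H,S,V=[x.astype(int) for x in cv2.split(hsv)]
s=(P-p0)@yh;o=(H>8)&(H<22)&(S>150)&(P[...,2]>.045)&(s>.15)&(s<.22)
print("pad",o.sum(),np.percentile(s[o],[2,10,50]))
cv2.imwrite("pics/w3.png",d["pixels"][:,:,::-1])
```

```text
89.0 tcp 88.41 Fy -6.75 8.29
90.0 tcp 89.39 Fy -5.85 8.54
91.0 tcp 90.37 Fy -7.39 8.79
92.0 tcp 91.35 Fy -7.08 9.04
93.0 tcp 92.36 Fy -6.86 9.29
94.0 tcp 93.36 Fy -6.35 9.54
95.0 tcp 94.3 Fy -8.08 9.79
96.0 tcp 95.24 Fy -7.71 10.04
97.0 tcp 96.21 Fy -9.41 10.29
98.0 tcp 97.2 Fy -9.32 10.54
99.0 tcp 98.15 Fy -9.74 10.79
pad 1988 [0.19004272 0.19053759 0.19316916]
```

View pics/w3.png

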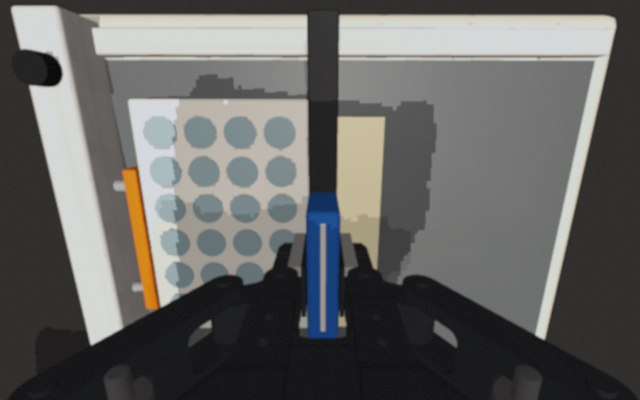

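The plate's left edge now lies flush on the pad at (145,240). The pad has moved from 0.1857 to 0.1903, about 4.6 mm, and the force rose about 3 N. Release, lift and check.

Run:
```python
from cell import r, optics
from h import *
a=-0.047;yh=np.array([-np.sin(a),np.cos(a),0]);p0=np.load("p0.npy")
r.set_gripper(0.5)
print(r.current_opening(),r.current_contact_force()); r.sleep(.3)
p=(p0+yh*.0985); 
r.move_linear([p[0],p[1],.2],vel=.1)
r.move_to([0.44,-0.17,0.26],down(a)); r.sleep(.4)
d=wrist(r,optics); np.savez("w4.npz",**d);P=cloud(d); hsv=cv2.cvtColor(d["pixels"],cv2.COLOR_RGB2HSV);H,S,V=[x.astype(int) for x in cv2.split(hsv)]
s=(P-p0)@yh;o=(H>8)&(H<22)&(S>150)&(P[...,2]>.045)&(s>.15)&(s<.22)
print("pad",o.sum(),np.percentile(s[o],[2,10,50]))
g=(H>100)&(H<125)&(S>100)&(P[...,2]>.09)&(P[...,2]<.1)&(s>0)&(s<.15);print("grip s",np.percentile(s[g],[2,50,98]))
cv2.imwrite("pics/w4.png",d["pixels"][:,:,::-1]);print(r.current_t())
```

```text
0.49658452194363895 [0.03564445 0.59788066 0.39578905]
pad 539 [0.1900293  0.19078094 0.19337111]
grip s [0.08978771 0.09392957 0.10300501]
14.1083
```

View pics/w4.png

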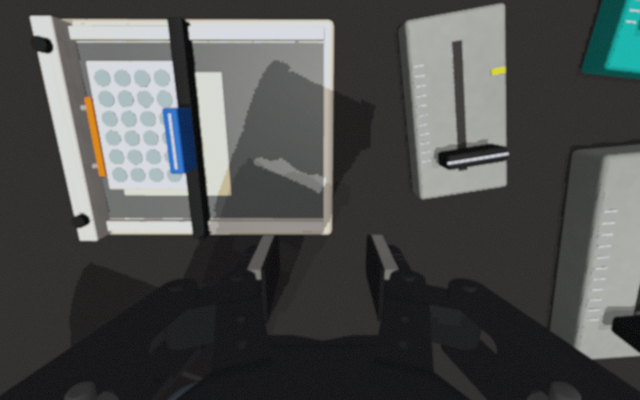

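The plate is square at (130,125), the pad is still compressed about 4.6 mm, and the clamp is released. Now the fader: re-measure the line at (475,156) and the mark at (499,71), then grasp.

```bash
cat > m.py <<'E'
from h import *
b=.1218;bx=np.array([np.cos(b),np.sin(b)]);by=np.array([-np.sin(b),np.cos(b)])
def meas(d,box=None):
    P=cloud(d);hsv=cv2.cvtColor(d["pixels"],cv2.COLOR_RGB2HSV);H,S,V=[x.astype(int) for x in cv2.split(hsv)]
    D=(P[...,0]>.38)&(P[...,0]<.62)&(P[...,1]>-.40)&(P[...,1]<-.25)
    y=D&(H>22)&(H<35)&(S>100)&(P[...,2]>.03);vv,uu=np.nonzero(y);mk=ray(d,uu.mean(),vv.mean(),.0365)
    f=D&(P[...,2]>.062)&(P[...,2]<.085);l=f&(V>130);vv,uu=np.nonzero(l);ln=ray(d,uu.mean(),vv.mean(),.071)
    Pf=P[f&(P[...,2]>.068)];rf=cv2.minAreaRect(Pf[:,:2].astype(np.float32))
    dm=D&(P[...,2]>.028)&(P[...,2]<.042);rd=cv2.minAreaRect(P[dm][:,:2].astype(np.float32))
    df=(mk-ln)[:2];print("mark",mk,y.sum(),"line",ln,l.sum(),"fader rect",rf,"dim",rd);print("to go along x",df@bx,"y",df@by, "using rect",(mk[:2]-rf[0])@bx)
E
python3 - <<'E'
from m import *
from cell import r
for f in ("w1","w4","top0"): meas(dict(np.load(f+".npz")))
for a in (b+np.pi/2,b-np.pi/2): print(r.inverse_kinematics([.4545,-.3255,.072],down(a)),r.inverse_kinematics([.535,-.315,.072],down(a)))
E
```

```text
mark [ 0.53866544 -0.35695506  0.0365    ] 69 line [ 0.45414528 -0.32644184  0.071     ] 182 fader rect ((0.4547401964664459, -0.3254302442073822), (0.016199637204408646, 0.06078600138425827), 6.819651126861572) dim ((0.5025857090950012, -0.3194728493690491), (0.1899728775024414, 0.10032465308904648), 6.978736400604248)
to go along x 0.08018667247577502 y -0.04055627736773594 using rect 0.07947325622202228
mark [ 0.538642   -0.35679893  0.0365    ] 88 line [ 0.45404959 -0.32609127  0.071     ] 218 fader rect ((0.4546816051006317, -0.3256908357143402), (0.016161330044269562, 0.06013467162847519), 6.760989189147949) dim ((0.5023015141487122, -0.3195973038673401), (0.19022579491138458, 0.09985512495040894), 6.940774440765381)
to go along x 0.08023476577530472 y -0.04075806401414618 using rect 0.07955877810567259
mark [ 0.5390617  -0.35624226  0.0365    ] 7 line [ 0.45568562 -0.33300584  0.071     ] 16 fader rect ((0.45495590567588806, -0.3249020576477051), (0.015670020133256912, 0.0591089129447937), 7.348865032196045) dim ((0.5031465291976929, -0.31969892978668213), (0.19046944379806519, 0.10140454769134521), 7.147652626037598)
to go along x 0.07993519186585109 y -0.03319438489080238 using rect 0.07967489757662831
[-7.04772362e-01  6.14168876e-01  1.75529717e+00 -4.44089210e-16
  7.72126612e-01 -8.26572362e-01] [-6.07100377e-01  6.99961447e-01  1.58175697e+00 -4.44089210e-16
  8.59874236e-01 -7.28900377e-01]
[-7.04772362e-01  6.14168876e-01  1.75529717e+00 -4.44089210e-16
  7.72126612e-01  2.31502029e+00] [-6.07100377e-01  6.99961447e-01  1.58175697e+00 -4.44089210e-16
  8.59874236e-01  2.41269228e+00]
```

All views agree: 80 mm to go, mark 40.6 mm off the track as specified.

Run:
```python
from cell import r, optics
from m import *
q=down(b+np.pi/2); X=np.array([*bx,0])
p=np.array([.4546,-.3256,.072])
r.set_gripper(0.5,30)
r.move_to([p[0],p[1],.17],q)
r.move_linear(p.tolist(),vel=.1); print(r.current_contact_force())
r.set_gripper(0.0,30)
t=np.array(r.current_tool_pos());print(r.current_opening()*85,t,(t-p)@X,r.current_contact_force())
for s in (.04,.0799): 
    r.move_linear((p+X*s).tolist(),vel=.06);t=np.array(r.current_tool_pos());print(((t-p)@X).round(4),r.current_contact_force())
r.sleep(.2);r.set_gripper(0.5); e=p+X*.0799
r.move_linear([e[0],e[1],.2],vel=.12)
r.move_to([.44,-.17,.26],down(-.047));r.sleep(.3)
d=wrist(r,optics);np.savez("w5.npz",**d);cv2.imwrite("pics/w5.png",d["pixels"][:,:,::-1]);meas(d);print(r.current_t())
P=cloud(d);p0=np.load("p0.npy");yh=np.array([np.sin(.047),np.cos(.047),0]);hsv=cv2.cvtColor(d["pixels"],cv2.COLOR_RGB2HSV);H,S,V=[x.astype(int) for x in cv2.split(hsv)]
s=(P-p0)@yh;o=(H>8)&(H<22)&(S>150)&(P[...,2]>.045)&(s>.15)&(s<.22);print("pad",np.percentile(s[o],[2,10,50]))
```

```text
[ 0.09921164 -0.58877128  0.19296594]
15.249980512166243 [ 0.45475104 -0.3257706   0.0725681 ] 0.00012919610432621096 [-1.48963211  0.67256353  5.33229018]
0.0407 [2.73788273 1.22709015 4.58443321]
0.0805 [2.45309239 0.98251951 5.73597142]
mark [nan nan nan] 0 line [ 0.53528725 -0.31664965  0.071     ] 259 fader rect ((0.5352099537849426, -0.3157317340373993), (0.016031891107559204, 0.06042177975177765), 6.92708683013916) dim ((0.5024861097335815, -0.3195188343524933), (0.1900661736726761, 0.10003058612346649), 7.0101399421691895)
to go along x nan y nan using rect nan
22.9583
pad [0.18988009 0.19063682 0.19334728]m.py:6: RuntimeWarning: Mean of empty slice.
  y=D&(H>22)&(H<35)&(S>100)&(P[...,2]>.03);vv,uu=np.nonzero(y);mk=ray(d,uu.mean(),vv.mean(),.0365)
  ret = ret.dtype.type(ret / rcount)
```

View pics/w5.png

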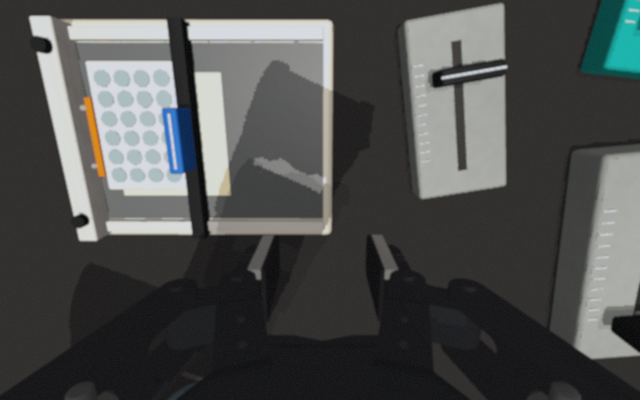

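The fader covers the mark from this viewpoint, by parallax. Against the earlier mark measurement the line is about 1.5 mm beyond it. I'll look from straight above the mark to check both together.

Run:
```python
from cell import r, optics
from m import *
for i,(x,y) in enumerate([(.42,-.36),(.46,-.43)]):
    r.move_to([x,y,.24],down(-.047));r.sleep(.3)
    d=wrist(r,optics);np.savez(f"w6{i}.npz",**d);meas(d)
    cv2.imwrite(f"pics/w6{i}.png",d["pixels"][:,:,::-1])
meas(optics.get_image("top"))
```

```text
mark [ 0.5383709  -0.35559584  0.0365    ] 87 line [ 0.53587138 -0.31544533  0.071     ] 409 fader rect ((0.53496915102005, -0.31600162386894226), (0.016367759555578232, 0.06007770448923111), 7.017698287963867) dim ((0.5024204850196838, -0.31997835636138916), (0.19039836525917053, 0.10006780177354813), 6.8913068771362305)
to go along x -0.002397242045015501 y -0.04015674376780627 using rect -0.0014341109469516071
mark [ 0.5382794  -0.35574566  0.0365    ] 85 line [ 0.53549147 -0.31531024  0.071     ] 359 fader rect ((0.5350127816200256, -0.3166261315345764), (0.016062460839748383, 0.05998735874891281), 7.007698059082031) dim ((0.5022245645523071, -0.3206663429737091), (0.19042330980300903, 0.09956055879592896), 6.9310383796691895)
to go along x -0.002145597880440857 y -0.040474589395720066 using rect -0.0015105724878705594
mark [ 0.53928468 -0.35883989  0.0365    ] 8 line [ 0.53693801 -0.31639787  0.071     ] 12 fader rect ((0.5353516936302185, -0.3153960704803467), (0.016270162537693977, 0.05909093841910362), 7.750743389129639) dim ((0.5031425952911377, -0.31961438059806824), (0.19034650921821594, 0.10046779364347458), 7.058435440063477)
to go along x -0.0028273749490190674 y -0.042412701742127946 using rect -0.0013745321119350376
```

View pics/w60.png

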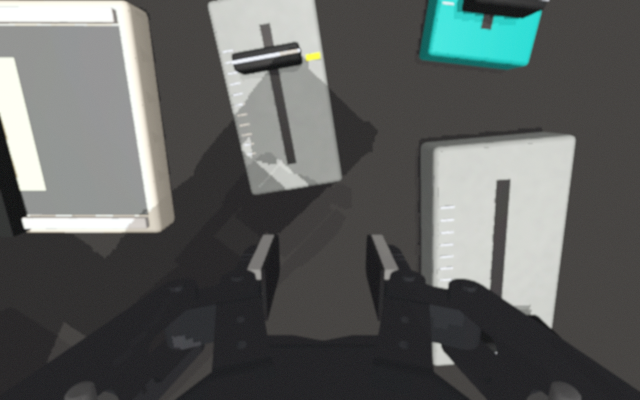

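The views with the mark visible agree the line is 1.4–2.4 mm too far, with one noisier reading of 2.8 mm from the distant top camera. That is inside tolerance, but a 1.7 mm nudge back gives more margin.

Run:
```python
from cell import r, optics
from m import *
q=down(b+np.pi/2); X=np.array([*bx,0]); p=np.array([.4546,-.3256,.072]); e=p+X*.0805
r.move_to([e[0],e[1],.17],q);r.move_linear(e.tolist(),vel=.1);r.set_gripper(0.0,30)
t=np.array(r.current_tool_pos());print((t-p)@X)
g=p+X*.0786;r.move_linear(g.tolist(),vel=.02);r.sleep(.2);t=np.array(r.current_tool_pos());print((t-p)@X)
r.set_gripper(0.5);r.move_linear([g[0],g[1],.2],vel=.12)
r.move_to([.42,-.36,.24],down(-.047));r.sleep(.3)
d=wrist(r,optics);meas(d)
r.move_to([.44,-.17,.26],down(-.047));r.sleep(.4)
d=wrist(r,optics);cv2.imwrite("pics/w7.png",d["pixels"][:,:,::-1])
P=cloud(d);p0=np.load("p0.npy");yh=np.array([np.sin(.047),np.cos(.047),0]);hsv=cv2.cvtColor(d["pixels"],cv2.COLOR_RGB2HSV);H,S,V=[x.astype(int) for x in cv2.split(hsv)]
s=(P-p0)@yh;o=(H>8)&(H<22)&(S>150)&(P[...,2]>.045)&(s>.15)&(s<.22);print("pad",np.percentile(s[o],[2,10,50]),r.current_t())
```

```text
0.08069120080420306
0.07897580214373953
mark [ 0.53838157 -0.3554183   0.0365    ] 88 line [ 0.53439195 -0.31517723  0.071     ] 407 fader rect ((0.5334407687187195, -0.31628525257110596), (0.016164476051926613, 0.05993427336215973), 6.816237449645996) dim ((0.5019102692604065, -0.3199945092201233), (0.18940795958042145, 0.10021477192640305), 6.955688953399658)
to go along x -0.0009291894247446158 y -0.040427687368021936 using rect 0.00014956602138367896
pad [0.18999433 0.19078837 0.19337524] 32.7833
```

View pics/w7.png

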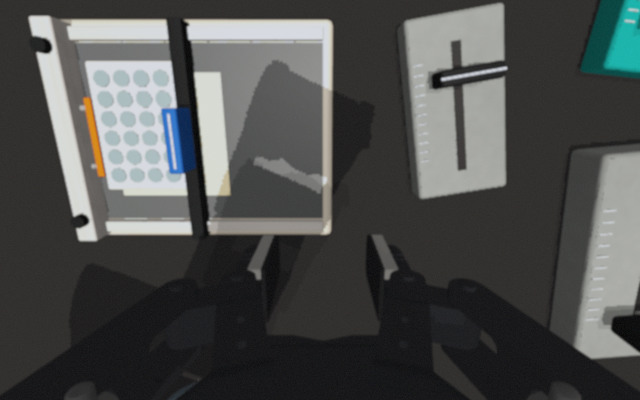

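The fader is within 1 mm of the mark. The plate is still square and clamped at (130,125), and the arm is clear of everything.

```bash
python3 -c "
from cell import r
r.hand_in();print(r.current_t())"
```

```text
the job is handed in; nothing more can be done
the job is handed in; nothing more can be done
```

The plate is clamped square against the orange stop and the fader is at the yellow mark. I handed the job in at about 33 s of the 72 s allowed, and no verdict was reported.

- **Clamp:** I gripped the blue grip, slid the bar about 98 mm and let go. The wrist camera puts the pad 4.3–5 mm back from its relaxed place, which is about 2.6 N on the spring. It had not moved when I checked again after the fader work, and the plate looked square by eye.
- **Fader:** I used the small grey dimmer, not the turquoise or the large grey one, and moved its fader about 78 mm. My first stop was about 1.5–2.4 mm past the mark, so I went back and nudged it by 1.7 mm. The final readings put the line 0 to 0.9 mm from the mark.
- **Disagreements:** the two ways of finding the fader's position, by its white line and by its outline, differ by up to 1 mm. One first-stop reading from the distant top camera was higher, at 2.8 mm. Both are inside the 4 mm allowed. The wrist force readings were noisy, so I judged the clamp force from the pad's movement.
- **Other objects:** I kept the arm clear of the beaker, rack and tip box, but did not measure their positions again at the end.

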